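Close the edge clamp with the T-handle hex key

ROBOT

A 6-joint arm with a two-finger parallel gripper is mounted at the origin on a cart in front of the work surface, level with it; the furniture and walls round the work are solid. World frame = base frame: x ahead of the robot, y to its left, z up, the work surface at z = 0. Lengths are in m, angles in rad, forces in N, time in s.
With the tool pointing down it reaches from about 0.35 to 0.975 m from the base axis. Payload 4.9 kg.
Tool frame: the origin (TCP) lies at the very end of the fingers, on their centre line; the grasp point (between the pads) lies 19 mm behind it; x points along the fingers, y is the direction in which the jaws open and shut, and the axes are right-handed (so a half turn about x gives the same grasp; the last joint's range is limited). The gripper opens to 85 mm and grips with 20 to 120 N. Pads are 22 mm wide; open, the fingers measure 114 mm over their backs; the gripper's body (76 mm by 85 mm) begins 54 mm behind the grasp point. The pads swing forward as they close: fully open they stand 13 mm farther back than shut.
Start: joints at [1.007, 0.053, 1.613, -0, 1.476, -0.119], TCP at [0.269, 0.564, 0.231] pointing down, gripper open.
Joint ranges: [-3.01, 3.01], [-1.01, 2.22], [0.06, 2.58], [-1.02, 4.17], [0.09, 2.62], [-3.14, 3.14]. Speed limits (rad/s): [2.57, 2.57, 3.14, 3.14, 3.14, 3.14].

INTERFACE

Orientations are given as a unit quaternion [w, x, y, z].
In Python, from plant import manip gives the robot as it stands.
- The arm moves only by the tool play_rows, never from a script. Its argument "plan" is a list of rows, each a list of 5 numbers: the shift along the tool's x, y, z in mm, then the turn about the tool's x in rad, then the closure, from -1 (fully open) to 1 (shut). A call has 1 to 8 rows; each row is the pose to reach, as a shift and turn from the pose commanded when the call began, along the tool's axes at that moment; what a row does not reach only later rows make up. A row lasts 1/8 s, in which the tool goes at most 62.5 mm and 10.7 degrees, less where a joint would pass 70% of its speed; a pose out of reach is approached as far as the arm can. A call with a gripper value outside its range is refused whole. The fingers move at their own pace and stop on an object; the grip force is fixed at half the most. Time passes only in rows, so rows that repeat a pose let the fingers close. It gives the time, the measured TCP pose, the force and the opening at its end, in the units of the state.
- manip.state(): the state, without advancing time (a new reading comes with each control period).
- manip.grab_frame(name): name is "scene" or "top" or "wrist"; returns a dict with "img" (400x640x3 uint8, red, green, blue), "range_z" (400x640 float32, m along the optical axis (not along the pixel's ray), 0 where there is no reading), "fx", "fy", "cx", "cy" (pixels), "origin" and "rotation" of the camera in the world. Camera axes: x right, y up, looking along -z (the intrinsics and any distortion apply to the point x, -y, -z); pixel columns grow to the right and rows downward; lengths in m; the calibration is good to about 2 mm. A picture is of the moment at which its call begins.
- manip.job_done(): hands the job in, once; it reports no verdict.
The state is a dict: "time": time; "joint_pos": joint angles; "joint_vel": joint speeds; "joint_efforts": joint torques, N m; "tool_pos": TCP position; "tool_rot": TCP orientation; "contact_force": force on the tool from outside, world axes, zero at the start; "ft_torque": the same for the moment, N m; "gripper_width": opening from 0.0 (shut) to 1.0 (fully open).
Only numpy, scipy, OpenCV 4.12 (cv2) and the standard library are available. Lean on these libraries where they do the work, as an engineer would, in place of code of your own. Each camera call takes 0.05 s, during which the arm holds its last target. There are 200 camera calls.

TASK

Clamp the white workpiece: take the orange T-handle hex key out of its stand, lower it into the deep hole in the blue clamp fixture, and turn it gently with light pressure until it drops into the hidden hex socket of the screw. Then turn the screw clockwise to its stop, so that the brass jaw is fully closed on the workpiece, and let go, leaving the key standing fully home in the screw. Never force the key: press and turn gently.

Things in the scene. Friction and masses are not known exactly. Their poses are not given: they have to be found in the camera images.
- key_grip (a point): Centre of the orange bar handle of the T-handle hex key, half-way up it, 133 mm above the tip. The bar is 84 long (x axis), 22 wide (y), 26 high; z points up along the shank. Under it sits a black collar 21 in diameter, 6 high.
- key: The key; origin at the lower end of its shank, on the axis; axes as key_grip. Steel hex shank, 17 mm across flats, 19.6 across corners, two flats facing along y; lowest 2.5 mm is a cone, 12 wide at the end. 0.2 to 0.33 kg. It starts upright in the stand, tip 10 above the worktop, in a round hole 40 deep, 21.5 wide.
- stand: Fixed grey key stand, 50 mm high; origin on the worktop under the axis of the hole that holds the key, z up. It reaches 38 mm to its +y side of that hole, 74 mm to -y and 36 mm to each x side, and has a smaller empty hole too.
- fixture: Fixed clamp fixture; origin on the worktop under the axis of the screw bore, z up. Blue screw housing 56 x 56, top 64 mm high, centred on the origin; then towards -y the brass jaw, the white workpiece (36 x 55 x 24) and a blue fixed jaw, all below 50 mm, on a plate from y = -135 to +35, x = +-42 mm.
- bore_mouth (a point): Centre of the upper end of the vertical screw bore (22 mm wide) in the housing's top, 64 mm above the worktop; fixture's axes. The screw turns against a steady friction of about 0.12 N m, so light pressure hardly drags it, and stays put; above 0.5 N m is forcing; clockwise from above closes the jaw, 80 degrees in all from the open stop, where it starts, to a hard stop.
- socket_rim (a point): Centre of the rim of the screw's hex socket, down the bore, 26 mm above the worktop; the fixture's axes, not the screw's: which way the flats point varies, unmeasured. 18 across flats, 15 deep. Not aligned, the key stops with its tip 23.5 above the worktop; aligned within about 6 degrees (repeats every 60) it drops to the floor, tip at 11.
- jaw (a joint): Travel of the brass jaw towards the workpiece (m): 0 open, 0.006 fully closed on the workpiece; 0.0043 per radian of screw. It does not tell which way the socket's flats point.
- carrier (a joint): How far the captive screw is pushed down against its spring (m); 0 free, 0.001 per 20 N of push, so the heights given for rim, stops and floor sink by as much. Pushing it down by more than 0.00175 (35 N) is forcing; about 5 to 10 N is plenty.

How it is judged:
By the outcome, as a careful person would: the job done as asked, in the order asked, and still so for the second after the job is handed in, with the robot touching nothing.
It also fails if it takes over 72 s, if anything falls off the work surface, if the arm or the gripper's body presses on something with over 40 N, if the wrist force passes 120 N, or if a joint passes its speed limit or range.

## Working session

There is one attempt and no reset: what is moved stays moved. The work goes in short steps, Python scripts to look and compute and a tool call to move; the robot and the scene stay as the last step left them, time stands still between calls to the robot, and variables do not carry over. Pictures are saved under pics/ and viewed, about 8 in all and at most 12, crops included, and the job is handed in when it is done.

Besides the shell and the picture viewer there is one more tool, called after "Emit:" as a command line: name --pt "numbers of a row" for each row, then --argument value for the rest. play_rows: Moves the arm, as the interface text tells. Its arguments: {"type":"object","properties":{"plan":{"type":"array"}},"required":["plan"]}

```bash
mkdir -p pics; ls; cat > h.py <<'E'
import numpy as np, cv2
from plant import manip
def grab(n,f):
    d=manip.grab_frame(n); cv2.imwrite(f'pics/{f}.png',d['img'][:,:,::-1])
    np.savez(f'pics/{f}.npz',**{k:np.array(v) for k,v in d.items()}); return d
def cloud(d):
    v,u=np.mgrid[0:400,0:640]; z=d['range_z']
    p=np.stack([(u-d['cx'])/d['fx']*z,-(v-d['cy'])/d['fy']*z,-z],-1)
    R=np.array(d['rotation']); 
    return p@R.T+np.array(d['origin'])
E
python3 - <<'E'
from h import *
print(manip.state())
for n in ('scene','top'):
    d=grab(n,n); print({k:v for k,v in d.items() if k not in('img','range_z')})
a=cv2.imread('pics/scene.png');b=cv2.imread('pics/top.png')
E
```

```text
pics
{'time': 0.0, 'joint_pos': array([ 1.00699962e+00,  5.33458538e-02,  1.61433645e+00, -1.30192231e-06,
        1.47598161e+00, -1.18990553e-01]), 'joint_vel': array([-0.00092137,  0.00070393,  0.00111815,  0.00054472,  0.00079364,
       -0.0005169 ]), 'joint_efforts': array([ 4.47241136e-04, -3.93680799e+01, -3.70176065e+01, -8.76979061e-05,
        7.14158843e-03,  7.65622701e-06]), 'tool_pos': array([0.26857904, 0.56364481, 0.23004448]), 'tool_rot': array([ 0.68944579,  0.15527916,  0.68993527, -0.15665954]), 'contact_force': array([0.49080547, 0.04505474, 0.28909594]), 'ft_torque': array([ 0.00186118, -0.00536053, -0.03293281]), 'gripper_width': 1.0021902870942019}
{'fx': 404.68667929242474, 'fy': 404.68667929242474, 'cx': 320.36442689329715, 'cy': 196.50729756503537, 'origin': array([-0.05011151, -0.15787309,  0.65908033]), 'rotation': array([ 0.78434406,  0.35787043, -0.22026614, -0.45630689])}
{'fx': 520.8974971001209, 'fy': 520.8974971001209, 'cx': 321.08272751189423, 'cy': 202.71388000045008, 'origin': array([0.34396091, 0.14725094, 1.07622686]), 'rotation': array([ 0.71074221,  0.04456588, -0.05205438, -0.70010694])}
```

View pics/top.png

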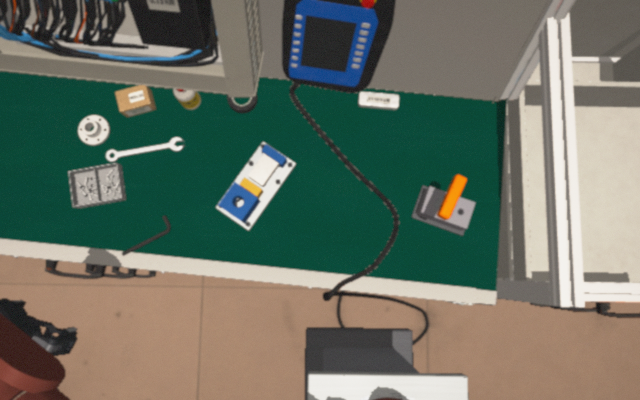

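View pics/scene.png

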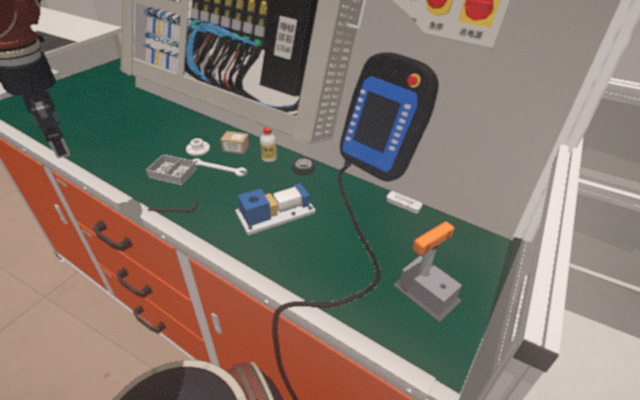

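The top picture shows the fixture at about (255,185), with the bore in the blue housing near (240,203). The orange handle is at (453,197) over the grey stand, near the right wall. Now I'll measure them.

```bash
cat >> h.py <<'E'
from scipy.spatial.transform import Rotation as Ro
def q2R(q): return Ro.from_quat(np.r_[q[1:],q[0]]).as_matrix()
def cloud(d):
    v,u=np.mgrid[0:400,0:640]; z=d['range_z']
    p=np.stack([(u-d['cx'])/d['fx']*z,-(v-d['cy'])/d['fy']*z,-z],-1)
    return p@q2R(d['rotation']).T+np.array(d['origin'])
def rect(P):
    c,s,a=cv2.minAreaRect((P[:,:2]*1000).astype(np.float32))
    b=cv2.boxPoints((c,s,a)); e=[b[1]-b[0],b[2]-b[1]]; e=max(e,key=np.linalg.norm)
    return np.round(c,1),np.round(s,1),'long axis deg',round(float(np.degrees(np.arctan2(e[1],e[0])))%180,1)
def load(f): return dict(np.load(f'pics/{f}.npz'))
E
python3 - <<'E'
from h import *
for n in('top','scene'):
    d=load(n);P=cloud(d);hsv=cv2.cvtColor(d['img'],cv2.COLOR_RGB2HSV);H,S,V=cv2.split(hsv);z=P[...,2]
    ok=(d['range_z']>0)&(P[...,0]>.3)&(P[...,0]<.75)
    tbl=ok&(H>65)&(H<90)&(S>120)
    print(n,'table z',np.median(z[tbl]))
    o=ok&(H<18)&(S>180)&(P[...,1]<.0)&(z>.1)
    print(' orange',o.sum(),np.percentile(z[o],[5,50,95]),rect(P[o&(z>np.percentile(z[o],50)-.006)]))
    b=ok&(H>95)&(H<120)&(S>120)&(z>.03)&(z<.09)&(P[...,1]>.1)
    print(' blue',b.sum(),np.percentile(z[b],[5,50,95]))
    t=b&(abs(z-.064)<.006)
    print(' housing top',t.sum(),z[t].mean(),rect(P[t]))
    t=b&(z<.05+.003)&(z>.042); 
    if t.sum()>5: print(' fixed jaw',t.sum(),rect(P[t]))
    g=ok&(S<60)&(abs(z-.05)<.006)&(P[...,1]<0)
    print(' stand top',g.sum(),z[g].mean(),rect(P[g]))
E
python3 - <<'E'
import cv2
a=cv2.imread('pics/top.png')
x=cv2.resize(a[135:235,210:300],None,fx=5,fy=5,interpolation=3);y=cv2.resize(a[150:250,400:490],None,fx=5,fy=5,interpolation=3)
cv2.imwrite('pics/crop1.png',cv2.resize(cv2.hconcat([x[:,:395],y[:,:395]]),(790,500)))
E
```

```text
top table z 0.0012539351655218578
 orange 395 [0.14697883 0.15670076 0.16004122] (array([487.4, -98.1]), array([22.6, 84.1]), 'long axis deg', 155.3)
 blue 1127 [0.0475679  0.06524042 0.08713954]
 housing top 654 0.06511668461043518 (array([483.5, 300.3]), array([56. , 52.4]), 'long axis deg', 56.7)
 fixed jaw 201 (array([525.7, 270.7]), array([ 51.9, 150.5]), 'long axis deg', 147.8)
 stand top 1451 0.05097141167028139 (array([ 525.9, -140.5]), array([261.2, 442.9]), 'long axis deg', 177.9)
scene table z -0.0009213916162939539
 orange 2 [0.14013206 0.14536783 0.1506036 ] (array([459.3, -95.6]), array([21.8,  0. ]), 'long axis deg', 155.1)
 blue 626 [0.04688187 0.06346397 0.08787719]
 housing top 340 0.0630454218379107 (array([486.4, 301.1]), array([60.1, 56.2]), 'long axis deg', 56.3)
 fixed jaw 84 (array([529.5, 270.5]), array([ 50.8, 149.9]), 'long axis deg', 147.8)
 stand top 1702 0.04934589908329953 (array([ 525.2, -148.7]), array([255.4, 448.7]), 'long axis deg', 179.8)
```

View pics/crop1.png

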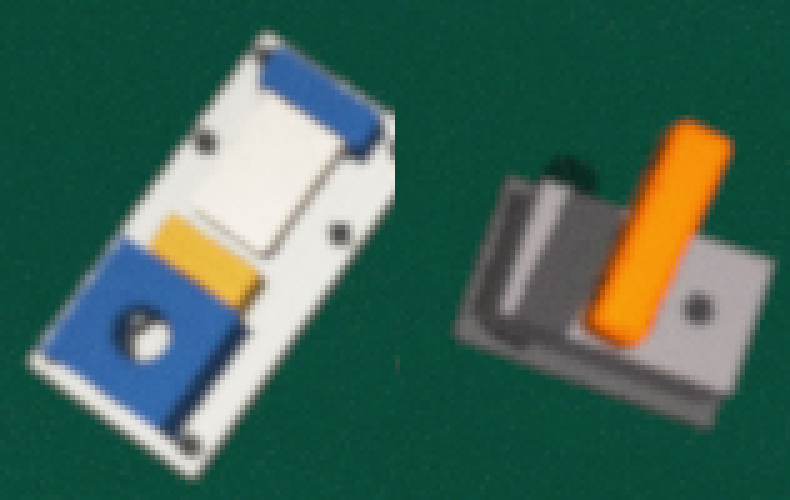

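Crop: the housing's bore mouth is at crop (143,332), i.e. top picture (238.6,201.4). The orange bar lies across the stand, the small hole is to its right, and a raised grey fin stands on its left. Next: the fin height, refined centres and the tool yaw.

```bash
python3 - <<'E'
from h import *
d=load('top');P=cloud(d);z=P[...,2]
R=q2R(manip.state()['tool_rot']); print('tool axes',np.round(R,3).tolist())
def px(u,v,h):
    r=q2R(d['rotation'])@np.array([(u-d['cx'])/d['fx'],-(v-d['cy'])/d['fy'],-1]);o=d['origin'];t=(h-o[2])/r[2];return np.round((o+t*r)*1000,1)
s=(143/5*90/79*79/90)
print('bore px', px(210+143/5,135+332/5,.064))
print('small hole px', px(400+(698-395)/5,150+310/5,.05))
reg=z[175:240:5,408:480:4]; print(np.round(reg*1000).astype(int))
w=(z>.056)&(z<.13)&(P[...,1]<0)&(P[...,1]>-.2)&(P[...,0]>.4)&(P[...,0]<.6)
print('fin',w.sum(),z[w].max(),rect(P[w]),P[w].min(0),P[w].max(0))
# housing edges per colour
H,S,V=cv2.split(cv2.cvtColor(d['img'],cv2.COLOR_RGB2HSV))
b=(H>95)&(H<120)&(S>120)&(abs(z-.0651)<.004)&(P[...,1]>.2)&(P[...,1]<.4)
print(b.sum(),rect(P[b]))
s=(V<0)
g=(S<70)&(abs(z-.051)<.004)&(P[...,1]<0)&(P[...,1]>-.19)&(P[...,0]>.4)&(P[...,0]<.57); print('stand',g.sum(),rect(P[g]))
E
```

```text
tool axes [[-0.001, 0.43, 0.903], [-0.002, 0.903, -0.43], [-1.0, -0.002, -0.0]]
bore px [483.4 299.1  64. ]
small hole px [ 471.  -140.5   50. ]
[[   2    1    0    2    1    2    3   -1   -1    5    2   -1  155  158
     0    2    4    1]
 [   0    3    0    0    0    0    4    4   -2   -2    1  139  157  155
   159    4   -1   -1]
 [   3    1    0   -2    5    1    3    5 1076 1076    2  156  157  158
   154    0   -1    0]
 [   3    2    0    5    6   44   53   52   51    3  145  157  157  160
    -1    0    1    0]
 [   3    3    3    6   18   50   49   51   49   47  157  156  159  153
     2   -1    0    2]
 [   2    0    0    5   41   51   49   26   93  148  159  159  158   57
    53   52    4    4]
 [   2    5    5    8   52   52   53   52   77  157  154  158   53   52
    54   56   55    1]
 [  -3    2    3   37   55   53   50   52  152  156  160  156   55   36
    54   52   53    2]
 [   3    3    7   12   28   46   52   55  151  157  157   48   53   51
    52   50    2    2]
 [   3    1    3    3    6    4    6   22   38   53   56   49   53   53
    52   51    2    3]
 [  -1   -1    5    2    2    4    1    3   10    6   10   29   44   51
    55   -1    5    0]
 [   4    1   -1    2    3    0    1    3    3    1    7    6    3    5
     7    4    4    0]
 [   1    2    2    3    5    1    4    2    2    1    2    2    0    6
     0    3    4    1]]
fin 66 0.1292873915626822 (array([ 476.8, -109.8]), array([45.8, 95.3]), 'long axis deg', 90.9) [ 0.45418198 -0.15738917  0.05606041] [ 0.50015242 -0.06213325  0.12928739]
621 (array([483.5, 300.2]), array([56.1, 52. ]), 'long axis deg', 57.1)
stand 857 (array([ 480.9, -115.3]), array([97. , 56.9]), 'long axis deg', 70.4)
```

There is no fin: the stand is 50 mm high throughout and the dark patch is shadow. The distances from the key to the small hole and to the stand's centre agree with the sizes given. Tool y is already along the key's y, so I'm moving above the key.

Emit:
play_rows --pt "0 -50 48 0 -1" --pt "0 -100 96 0 -1" --pt "0 -150 144 0 -1" --pt "0 -200 192 0 -1" --pt "0 -250 240 0 -1" --pt "0 -300 288 0 -1" --pt "0 -350 336 0 -1" --pt "0 -400 383 0 -1"

```text
time: 1.1
tool_pos: [0.4259, 0.0875, 0.2311]
tool_rot: [0.69, 0.156, 0.69, -0.156]
contact_force: [1.2, 0.3, 0.0]
gripper_width: 0.996
```

```bash
cat >> h.py <<'E'
def to(x,y,z=None):
    s=manip.state();R=q2R(s['tool_rot']);p=s['tool_pos']*1000
    g=np.array([x,y,p[2] if z is None else z])
    print('t',round(s['time'],2),'pos',np.round(p,1),'yaw y',round(np.degrees(np.arctan2(R[1,1],R[0,1])),2),'q6',round(s['joint_pos'][5],2),'F',np.round(s['contact_force'],1),'M',np.round(s['ft_torque'],2),'w',round(s['gripper_width'],3),'tilt',np.round(R[:2,0],4))
    print('need',np.round(R.T@(g-p),1))
E
python3 -c "
from h import *
to(487.4,-98.1)"
```

```text
t 1.1 pos [425.9  87.5 231.1] yaw y 64.52 q6 -1.1 F [1.2 0.3 0. ] M [ 0.04 -0.01  0.02] w 0.996 tilt [0.0004 0.0001]
need [  -0.  -141.1  135.3]
```

Emit:
play_rows --pt "0 -40 38 0 -1" --pt "0 -80 77 0 -1" --pt "0 -103 99 -0.012 -1" --pt "0 -103 99 -0.012 -1" --pt "0 -103 99 -0.012 -1"

```text
time: 1.72
tool_pos: [0.4706, -0.0456, 0.2308]
tool_rot: [0.69, 0.152, 0.691, -0.152]
contact_force: [-0.1, -0.6, 0.1]
gripper_width: 0.999
```

```bash
python3 - <<'E'
from h import *
to(487.4,-98.1,124)
d=grab('wrist','w1'); print(d['origin'],d['rotation'],d['fx'])
P=cloud(d);H,S,V=cv2.split(cv2.cvtColor(d['img'],cv2.COLOR_RGB2HSV));z=P[...,2]
o=(H<18)&(S>180)&(z>.1)&(z<.18)
print(o.sum(),np.percentile(z[o],[5,50,95]),rect(P[o&(abs(z-np.median(z[o]))<.006)]))
E
```

```text
t 1.73 pos [470.6 -45.6 230.8] yaw y 65.2 q6 -1.39 F [-0.1 -0.6  0.1] M [ 0.05 -0.06  0.02] w 0.999 tilt [-0.0009  0.0006]
need [106.8 -40.6  37.4]
[ 0.41118796 -0.01807398  0.37475063] [ 0.83514657 -0.10861452 -0.06955536  0.53469164] 280.2213649862136
1614 [0.14200196 0.15612167 0.1578669 ] (array([487.3, -95.6]), array([21.7, 83. ]), 'long axis deg', 154.7)
```

View pics/w1.png

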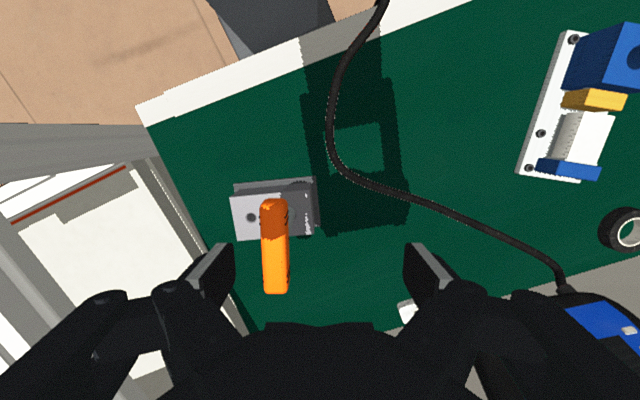

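The wrist picture shows the orange bar at (275,245) over the stand, with nothing between it and the fingers (tips at (215,255) and (420,255)). The arm stopped about 55 mm short, so I'll continue.

Emit:
play_rows --pt "0 -30 27 0 -1" --pt "0 -40 37 0 -1" --pt "0 -40 37 0 -1" --pt "0 -40 37 0 -1" --pt "0 -40 37 0 -1"

```text
time: 2.4
tool_pos: [0.4876, -0.0971, 0.2313]
tool_rot: [0.691, 0.152, 0.691, -0.151]
contact_force: [-0.3, 0.3, 0.5]
gripper_width: 0.996
```

```bash
python3 - <<'E'
from h import *
to(487.4,-97.5,124)
d=grab('wrist','w2')
P=cloud(d);H,S,V=cv2.split(cv2.cvtColor(d['img'],cv2.COLOR_RGB2HSV));z=P[...,2]
o=(H<18)&(S>180)&(z>.1)&(z<.18)
print(o.sum(),np.percentile(z[o],[5,50,95]),rect(P[o&(abs(z-np.median(z[o]))<.005)]),rect(P[o&(abs(z-np.median(z[o]))<.003)]))
d=grab('top','top2');P=cloud(d)
print(P[197,453])
E
```

```text
t 2.4 pos [487.6 -97.1 231.3] yaw y 65.26 q6 -1.49 F [-0.3  0.3  0.5] M [-0.07 -0.05 -0.02] w 0.996 tilt [-0.      0.0002]
need [107.3  -0.5  -0. ]
2279 [0.15348212 0.15678971 0.15803404] (array([487. , -95.8]), array([21.5, 81.5]), 'long axis deg', 155.2) (array([487.1, -95.6]), array([21.2, 81.5]), 'long axis deg', 154.8)
[ 0.48472385 -0.09771702  0.15616716]
```

Emit:
play_rows --pt "40 0 0 0 -1" --pt "80 0 0 0 -1" --pt "107 0 0 0 -1" --pt "107 0 0 0 -1" --pt "107 0 0 0 -1" --pt "107 0 0 0 -0.3" --pt "107 0 0 0 0" --pt "107 0 0 0 0.1"

```text
time: 3.5
tool_pos: [0.4881, -0.0981, 0.125]
tool_rot: [0.691, 0.152, 0.69, -0.152]
contact_force: [1.0, 0.1, 1.2]
gripper_width: 0.45
```

Emit:
play_rows --pt "0 0 0 0 0.3" --pt "0 0 0 0 0.5" --pt "0 0 0 0 0.7" --pt "0 0 0 0 1" --pt "0 0 0 0 1" --pt "0 0 0 0 1" --pt "0 0 0 0 1" --pt "0 0 0 0 1"

```text
time: 4.5
tool_pos: [0.488, -0.0979, 0.1245]
tool_rot: [0.691, 0.152, 0.69, -0.152]
contact_force: [0.8, 2.1, 3.5]
gripper_width: 0.249
```

```bash
python3 - <<'E'
from h import *
to(487.4,-97.5,124)
E
```

```text
t 4.5 pos [488.  -97.9 124.5] yaw y 65.2 q6 -1.49 F [0.8 2.1 3.5] M [ 0.33 -0.07 -0.03] w 0.249 tilt [0.0004 0.0001]
need [ 0.5  0.1 -0.7]
```

Emit:
play_rows --pt "-15 0 0 0 1" --pt "-35 0 0 0 1" --pt "-60 0 0 0 1" --pt "-85 0 0 0 1" --pt "-100 0 0 0 1" --pt "-100 0 0 0 1" --pt "-100 0 0 0 1"

```text
time: 5.38
tool_pos: [0.4871, -0.0978, 0.223]
tool_rot: [0.69, 0.152, 0.691, -0.152]
contact_force: [0.1, -0.2, -1.9]
gripper_width: 0.246
```

```bash
python3 - <<'E'
from h import *
to(483.5,300,225)
E
```

```text
t 5.38 pos [487.1 -97.8 223. ] yaw y 65.2 q6 -1.49 F [ 0.1 -0.2 -1.9] M [ 0.02 -0.01 -0.02] w 0.246 tilt [-0.0021  0.0005]
need [  -1.8  359.6 -170.1]
```

Emit:
play_rows --pt "0 30 -14 0 1" --pt "0 75 -35 0 1" --pt "0 125 -59 0 1" --pt "0 175 -83 0 1" --pt "0 225 -106 0 1" --pt "0 275 -130 0 1" --pt "0 320 -151 0 1" --pt "0 345 -163 0 1"

```text
time: 6.38
tool_pos: [0.4833, 0.2856, 0.2224]
tool_rot: [0.69, 0.15, 0.692, -0.152]
contact_force: [-0.1, -0.4, -1.7]
gripper_width: 0.251
```

Emit:
play_rows --pt "0 0 0 0 1" --pt "0 0 0 0 1"

```text
time: 6.62
tool_pos: [0.484, 0.2829, 0.223]
tool_rot: [0.69, 0.151, 0.691, -0.152]
contact_force: [-0.6, -0.0, -2.3]
gripper_width: 0.245
```

```bash
python3 - <<'E'
from h import *
to(483.5,300,225)
E
```

```text
t 6.62 pos [484.  282.9 223. ] yaw y 65.2 q6 -0.74 F [-0.6 -0.  -2.3] M [ 0.02 -0.04  0.03] w 0.245 tilt [-0.0019 -0.0014]
need [-2.  15.3 -7.7]
```

Emit:
play_rows --pt "0 15 -7.5 0 1" --pt "12 15 -7.5 0 1" --pt "26 15 -7.5 0 1" --pt "26 15 -7.5 0 1" --pt "26 15 -7.5 0 1"

```text
time: 7.25
tool_pos: [0.4839, 0.3001, 0.198]
tool_rot: [0.69, 0.152, 0.691, -0.152]
contact_force: [0.4, -0.8, -0.8]
gripper_width: 0.248
```

```bash
python3 - <<'E'
from h import *
to(483.5,300,189)
a=grab('scene','s3');b=grab('wrist','w3');c=grab('top','t3')
x=cv2.resize(a['img'][150:240,220:320],(400,360),interpolation=3);y=cv2.resize(b['img'],(400,250));
w=cv2.resize(c['img'][150:240,190:290],(400,360),interpolation=3)
cv2.imwrite('pics/m3.png',np.vstack([np.hstack([x,w]),np.hstack([y,y*0])[:240]])[:,:,::-1])
for n,d in(('scene',a),('wrist',b),('top',c)):
    P=cloud(d);H,S,V=cv2.split(cv2.cvtColor(d['img'],cv2.COLOR_RGB2HSV));z=P[...,2]
    near=(abs(P[...,0]-.4835)<.06)&(abs(P[...,1]-.3)<.06)
    o=near&(H<18)&(S>180)&(z>.17)
    if o.sum()>20: print(n,'bar',o.sum(),np.percentile(z[o],[5,50,95]),rect(P[o]))
    o=near&(H>95)&(H<120)&(S>120)&(abs(z-.064)<.008)
    if o.sum()>20: print(n,'housing',o.sum(),z[o].mean(),rect(P[o]))
E
```

```text
t 7.25 pos [483.9 300.1 198. ] yaw y 65.18 q6 -0.71 F [ 0.4 -0.8 -0.8] M [0.01 0.03 0.04] w 0.248 tilt [-0.0005 -0.0003]
need [ 9.  -0.3 -0.4]
scene housing 110 0.06307247387597134 (array([474.9, 306.4]), array([59. , 31.5]), 'long axis deg', 59.1)
wrist bar 6067 [0.22637075 0.23069992 0.23196529] (array([465.7, 308.8]), array([22.5, 90.7]), 'long axis deg', 155.7)
wrist housing 841 0.06492726612471604 (array([484. , 303.4]), array([55.7, 54.8]), 'long axis deg', 57.3)
top bar 127 [0.22163848 0.23000445 0.23356928] (array([453.7, 304.6]), array([19.1, 36.6]), 'long axis deg', 106.1)
top housing 148 0.06532330139399736 (array([467.9, 305.5]), array([37. , 21.1]), 'long axis deg', 69.8)
```

View pics/m3.png

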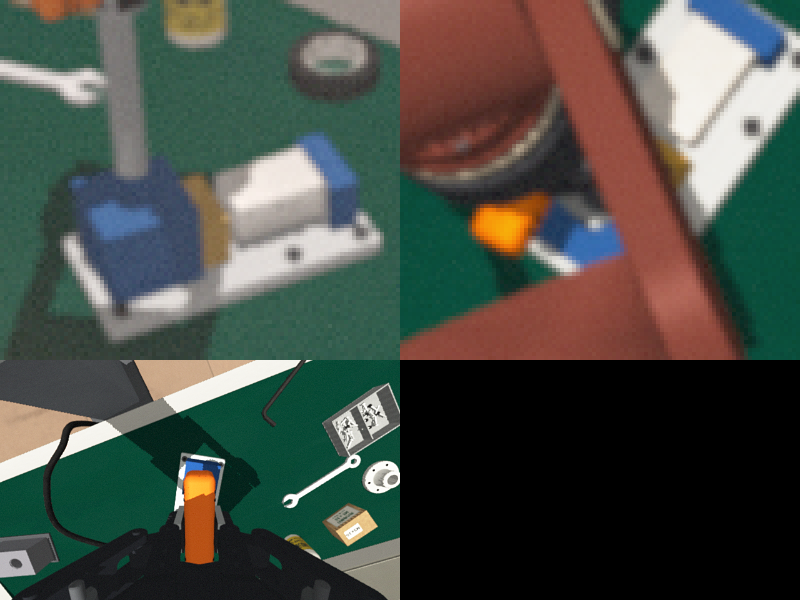

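The scene crop shows the shank upright, tip at about scene (252.5,194.5), just over the housing's top. The wrist view shows the bar square in the fingers. I'll check the shank axis against the bore in the scene view.

```bash
python3 - <<'E'
from h import *
a=load('scene');b=load('s3');t=load('top')
def proj(d,p):
    q=q2R(d['rotation']).T@(np.array(p)/1000-d['origin']);return np.round([d['cx']+d['fx']*q[0]/-q[2],d['cy']-d['fy']*q[1]/-q[2]],2)
print('bore scene',proj(a,[483.5,300,64]),'top',proj(t,[483.5,300,64]),'d/dx',proj(a,[493.5,300,64]),'d/dy',proj(a,[483.5,310,64]))
for h in (84,120): print('key pred',h,proj(b,[483.9,300.1,h]))
for r in(165,175,185): print(r,b['img'][r,240:266].mean(1).astype(int))
x=cv2.resize(a['img'][180:230,230:290],(480,400),interpolation=2)
y=cv2.resize(t['img'][180:230,215:260],(320,400),interpolation=2)
cv2.imwrite('pics/m4.png',np.hstack([x,cv2.resize(y,(320,400))])[:,:,::-1])
E
```

```text
bore scene [252.85 199.15] top [238.14 201.33] d/dx [255.5  196.66] d/dy [249.24 197.69]
key pred 84 [252.12 192.19]
key pred 120 [250.61 179.34]
165 [ 71  69  66  69  70  99 118 123 120 121 119 119 119 110  91  79  74  70
  65  77  72  72  71  70  70  75]
175 [167 161 142 123 107  96  99 113 122 125 117 121 116 118 110  94  78  75
  71  76  73  73  69  70  71  73]
185 [ 76  71  75  73  73  74  74  84 108 122 124 130 130 124 121 115  91  84
  74  72  70  76  74  72  78  73]
```

View pics/m4.png

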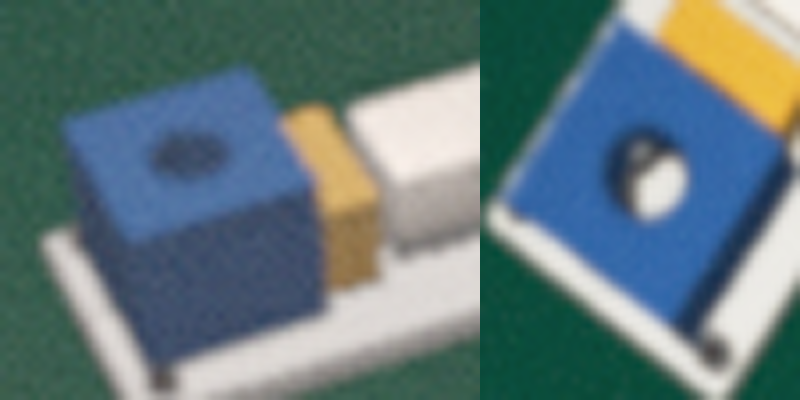

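The bore appears at scene (253.1,198.9) and top (238.4,201.5). The predictions were (252.9,199.2) and (238.1,201.3), so it lies at about (483.7,299.8), and the shank axis agrees within about 0.5 mm. I'm lowering slowly.

Emit:
play_rows --pt "6 0 0 0 1" --pt "11 0 0 0 1" --pt "15 0 0 0 1" --pt "18 0 0 0 1" --pt "21 0 0 0 1" --pt "24 0 0 0 1" --pt "24 0 0 0 1"

```text
time: 8.28
tool_pos: [0.484, 0.3004, 0.1741]
tool_rot: [0.691, 0.152, 0.691, -0.152]
contact_force: [0.9, -0.3, -3.4]
gripper_width: 0.246
```

```bash
python3 - <<'E'
from h import *
to(483.7,299.8,138)
E
```

```text
t 8.28 pos [484.  300.4 174.1] yaw y 65.2 q6 -0.71 F [ 0.9 -0.3 -3.4] M [ 0.02 -0.04 -0.02] w 0.246 tilt [-0.  0.]
need [36.1 -0.6 -0. ]
```

The tip is 4 mm inside the bore with no contact, so I'll go on.

Emit:
play_rows --pt "5 -0.3 0 0 1" --pt "10 -0.5 0 0 1" --pt "15 -0.5 0 0 1" --pt "20 -0.5 0 0 1" --pt "25 -0.5 0 0 1" --pt "30 -0.5 0 0 1" --pt "32 -0.5 0 0 1" --pt "32 -0.5 0 0 1"

```text
time: 9.28
tool_pos: [0.4843, 0.3006, 0.1431]
tool_rot: [0.691, 0.153, 0.69, -0.151]
contact_force: [1.3, 4.4, 3.9]
gripper_width: 0.248
```

Emit:
play_rows --pt "1 0 0 0 1" --pt "2 0 0 0 1" --pt "3 0 0 0 1" --pt "3 0 0 0 1"

```text
time: 9.78
tool_pos: [0.4843, 0.3006, 0.14]
tool_rot: [0.691, 0.153, 0.69, -0.151]
contact_force: [1.9, 4.3, 4.4]
gripper_width: 0.245
```

```bash
python3 - <<'E'
from h import *
to(483.7,299.8,138)
E
```

```text
t 9.78 pos [484.3 300.6 140. ] yaw y 65.2 q6 -0.71 F [1.9 4.3 4.4] M [ 1.28 -0.33 -0.05] w 0.245 tilt [0.0015 0.0017]
need [ 2.  -0.9 -0.2]
```

A side force of 4.7 N is pushing along +tool y, so I'll ease off that way.

Emit:
play_rows --pt "0 0.5 0 0 1" --pt "0 1 0 0 1" --pt "0 1 0 0 1" --pt "0 1 0 0 1"

```text
time: 10.28
tool_pos: [0.4844, 0.3009, 0.1395]
tool_rot: [0.691, 0.152, 0.69, -0.152]
contact_force: [0.5, 3.3, 4.5]
gripper_width: 0.247
```

```bash
python3 - <<'E'
from h import *
to(483.7,299.8,138)
E
```

```text
t 10.28 pos [484.4 300.9 139.5] yaw y 65.2 q6 -0.71 F [0.5 3.3 4.5] M [ 1.09 -0.25  0.01] w 0.247 tilt [0.0004 0.0001]
need [ 1.5 -1.2 -0.1]
```

Emit:
play_rows --pt "0 1 0 0 1" --pt "0 2 0 0 1" --pt "0 2 0 0 1" --pt "0 2 0 0 1"

```text
time: 10.78
tool_pos: [0.4845, 0.3019, 0.1385]
tool_rot: [0.69, 0.151, 0.691, -0.153]
contact_force: [-0.3, -0.6, 2.7]
gripper_width: 0.248
```

```bash
python3 - <<'E'
from h import *
to(483.7,299.8,138)
E
```

```text
t 10.78 pos [484.5 301.9 138.5] yaw y 65.2 q6 -0.71 F [-0.3 -0.6  2.7] M [-0.12 -0.05  0.01] w 0.248 tilt [-0.0016 -0.002 ]
need [ 0.5 -2.2  0.1]
```

The side force has gone and the tip is at about 24, on the socket's rim. I'll press lightly and then turn clockwise in small steps.

Emit:
play_rows --pt "0.5 0 0 0 1" --pt "1 0 0 0 1" --pt "1 0 0 0 1"

```text
time: 11.15
tool_pos: [0.4846, 0.3021, 0.1379]
tool_rot: [0.69, 0.151, 0.691, -0.152]
contact_force: [-1.2, -2.3, 3.1]
gripper_width: 0.245
```

```bash
python3 - <<'E'
from h import *
to(483.7,299.8,138)
E
```

```text
t 11.15 pos [484.6 302.1 137.9] yaw y 65.2 q6 -0.71 F [-1.2 -2.3  3.1] M [-0.56  0.26 -0.01] w 0.245 tilt [-0.0012 -0.0014]
need [-0.1 -2.5  0.1]
```

Emit:
play_rows --pt "0 -0.6 0 0.04 1" --pt "0 -0.6 0 0.09 1" --pt "0 -0.6 0 0.13 1" --pt "0 -0.6 0 0.18 1" --pt "0 -0.6 0 0.18 1"

```text
time: 11.78
tool_pos: [0.4845, 0.3021, 0.1376]
tool_rot: [0.674, 0.213, 0.674, -0.213]
contact_force: [0.3, -0.3, -0.9]
gripper_width: 0.254
```

```bash
python3 - <<'E'
from h import *
to(483.7,299.8,138)
E
```

```text
t 11.78 pos [484.5 302.1 137.6] yaw y 54.92 q6 -0.53 F [ 0.3 -0.3 -0.9] M [ 0.01 -0.06  0.01] w 0.254 tilt [-0.0006  0.0001]
need [-0.4 -2.4  0.7]
```

Emit:
play_rows --pt "1 0 0 0 1" --pt "2 0 0 0 1" --pt "2 0 0 0 1"

```text
time: 12.15
tool_pos: [0.4849, 0.3022, 0.1374]
tool_rot: [0.674, 0.213, 0.674, -0.213]
contact_force: [-2.3, -1.1, 7.4]
gripper_width: 0.247
```

```bash
python3 - <<'E'
from h import *
to(483.7,299.8,138)
E
```

```text
t 12.15 pos [484.9 302.2 137.4] yaw y 54.92 q6 -0.53 F [-2.3 -1.1  7.4] M [-0.33  0.59  0.04] w 0.247 tilt [-0.      0.0001]
need [-0.6 -2.7  0.4]
```

Emit:
play_rows --pt "0 -0.3 -0.2 0.04 1" --pt "0 -0.3 -0.2 0.08 1" --pt "0 -0.3 -0.2 0.12 1" --pt "0 -0.3 -0.2 0.12 1"

```text
time: 12.65
tool_pos: [0.4847, 0.3023, 0.1371]
tool_rot: [0.66, 0.253, 0.66, -0.253]
contact_force: [-1.0, -0.2, 4.5]
gripper_width: 0.245
```

```bash
python3 - <<'E'
from h import *
to(483.7,299.8,138)
E
```

```text
t 12.65 pos [484.7 302.3 137.1] yaw y 48.06 q6 -0.41 F [-1.  -0.2  4.5] M [-0.02  0.33  0.03] w 0.245 tilt [0.0007 0.0008]
need [-0.9 -2.5  0.9]
```

Emit:
play_rows --pt "0.2 0 0 0.04 1" --pt "0.4 0 0 0.08 1" --pt "0.4 0 0 0.12 1" --pt "0.4 0 0 0.12 1"

```text
time: 13.15
tool_pos: [0.4845, 0.3021, 0.1358]
tool_rot: [0.644, 0.292, 0.644, -0.292]
contact_force: [0.0, 0.7, 1.9]
gripper_width: 0.246
```

Emit:
play_rows --pt "0 0 0 0.04 1" --pt "0 0 0 0.08 1" --pt "0 0 0 0.12 1" --pt "0 0 0 0.12 1"

```text
time: 13.65
tool_pos: [0.4842, 0.3019, 0.1348]
tool_rot: [0.625, 0.33, 0.625, -0.33]
contact_force: [0.9, 1.2, -1.3]
gripper_width: 0.249
```

```bash
python3 - <<'E'
from h import *
to(483.7,299.8,138)
E
```

```text
t 13.65 pos [484.2 301.9 134.8] yaw y 34.34 q6 -0.17 F [ 0.9  1.2 -1.3] M [ 0.29 -0.37  0.02] w 0.249 tilt [-0.0005  0.    ]
need [-3.2 -1.6  1.5]
```

z has fallen to 134.8 and the force has vanished, so it is dropping in. I'll feed down gently.

Emit:
play_rows --pt "1 0 0 0 1" --pt "2 0 0 0 1" --pt "3 0 0 0 1" --pt "3 0 0 0 1"

```text
time: 14.15
tool_pos: [0.4843, 0.3019, 0.1326]
tool_rot: [0.625, 0.33, 0.625, -0.331]
contact_force: [0.6, 0.8, -3.1]
gripper_width: 0.249
```

```bash
python3 - <<'E'
from h import *
to(483.7,299.8,125.5)
E
```

```text
t 14.15 pos [484.3 301.9 132.6] yaw y 34.27 q6 -0.17 F [ 0.6  0.8 -3.1] M [ 0.22 -0.17  0.01] w 0.249 tilt [-0.0003 -0.0001]
need [ 7.1 -1.7  1.4]
```

Emit:
play_rows --pt "1.5 0 0 0 1" --pt "3 0 0 0 1" --pt "4.5 0 0 0 1" --pt "5.5 0 0 0 1" --pt "6.5 0 0 0 1" --pt "6.5 0 0 0 1"

```text
time: 14.9
tool_pos: [0.4845, 0.302, 0.1266]
tool_rot: [0.625, 0.331, 0.625, -0.331]
contact_force: [0.1, 0.8, -0.1]
gripper_width: 0.246
```

```bash
python3 - <<'E'
from h import *
to(483.7,299.8,125.5)
E
```

```text
t 14.9 pos [484.5 302.  126.6] yaw y 34.26 q6 -0.17 F [ 0.1  0.8 -0.1] M [0.14 0.08 0.07] w 0.246 tilt [0. 0.]
need [ 1.1 -1.9  1.4]
```

Emit:
play_rows --pt "0.5 0 0 0 1" --pt "1 0 0 0 1" --pt "1.7 0 0 0 1" --pt "1.7 0 0 0 1"

```text
time: 15.4
tool_pos: [0.4848, 0.3021, 0.1265]
tool_rot: [0.625, 0.331, 0.625, -0.33]
contact_force: [-1.8, -0.7, 7.7]
gripper_width: 0.245
```

```bash
python3 - <<'E'
from h import *
to(483.7,299.8,125.5)
E
```

```text
t 15.4 pos [484.8 302.1 126.5] yaw y 34.27 q6 -0.17 F [-1.8 -0.7  7.7] M [-0.21  0.8   0.03] w 0.245 tilt [0.0005 0.0001]
need [ 1.  -2.2  1.3]
```

The key sits at 126.5 with about 10 N down, close to the floor height. I'll ease the push and turn clockwise, watching the moment.

Emit:
play_rows --pt "-0.5 -0.2 -0.2 0.03 1" --pt "-0.5 -0.2 -0.2 0.06 1" --pt "-0.5 -0.2 -0.2 0.1 1" --pt "-0.5 -0.2 -0.2 0.14 1" --pt "-0.5 -0.2 -0.2 0.14 1"

```text
time: 16.02
tool_pos: [0.4847, 0.3021, 0.1266]
tool_rot: [0.601, 0.374, 0.6, -0.373]
contact_force: [-1.0, -0.3, 5.8]
gripper_width: 0.248
```

```bash
python3 - <<'E'
from h import *
to(483.7,299.8,125.5)
E
```

```text
t 16.02 pos [484.7 302.1 126.6] yaw y 26.24 q6 -0.03 F [-1.  -0.3  5.8] M [-0.17  0.47  0.04] w 0.248 tilt [0.0013 0.    ]
need [ 1.1 -1.9  1.6]
```

Emit:
play_rows --pt "0 0 0 0.04 1" --pt "0 0 0 0.08 1" --pt "0 0 0 0.12 1" --pt "0 0 0 0.16 1" --pt "0 0 0 0.2 1" --pt "0 0 0 0.2 1"

```text
time: 16.77
tool_pos: [0.4847, 0.3021, 0.1265]
tool_rot: [0.56, 0.432, 0.56, -0.431]
contact_force: [-1.6, -0.6, 6.3]
gripper_width: 0.248
```

```bash
python3 - <<'E'
from h import *
to(483.7,299.8,125.5)
d=grab('scene','s5');a=load('scene')
x=[cv2.resize(k['img'][170:235,225:325],(400,260),interpolation=2) for k in(a,d)]
y=cv2.resize(d['img'][130:210,215:315],(400,320),interpolation=2)
cv2.imwrite('pics/m5.png',np.vstack([np.hstack(x),np.hstack([y,y*0])])[:,:,::-1])
E
```

```text
t 16.77 pos [484.7 302.1 126.5] yaw y 14.78 q6 0.17 F [-1.6 -0.6  6.3] M [-0.15  0.47  0.12] w 0.248 tilt [0.0012 0.0001]
need [ 1.  -1.5  2. ]
```

View pics/m5.png

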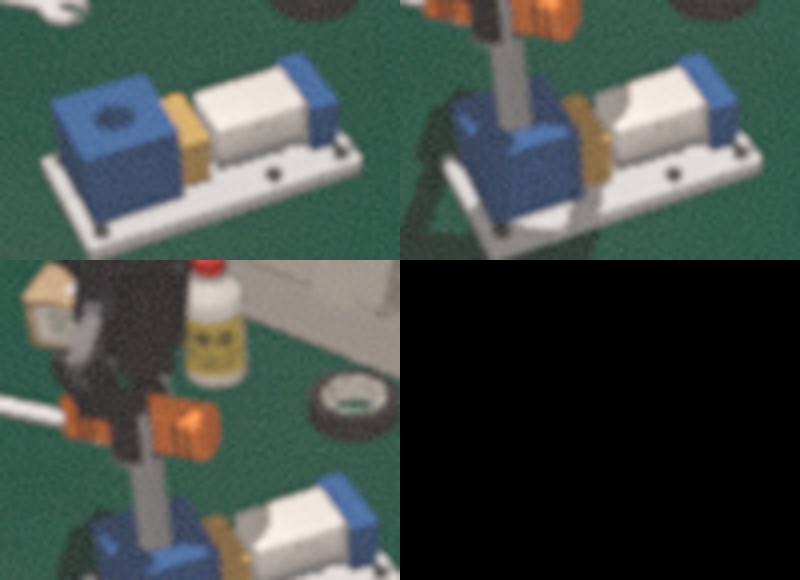

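Mz = 0.12 N m, so the screw is turning. In the picture the key stands in the bore (400+112,125) and the brass jaw has begun to move over. I'll continue.

Emit:
play_rows --pt "0 0 0 0.05 1" --pt "0 0 0 0.1 1" --pt "0 0 0 0.15 1" --pt "0 0 0 0.2 1" --pt "0 0 0 0.25 1" --pt "0 0 0 0.3 1" --pt "0 0 0 0.3 1"

```text
time: 17.7
tool_pos: [0.4847, 0.3023, 0.1265]
tool_rot: [0.49, 0.511, 0.489, -0.51]
contact_force: [-1.7, 0.8, 5.9]
gripper_width: 0.246
```

```bash
python3 - <<'E'
from h import *
to(483.7,299.8,125.5)
E
```

```text
t 17.7 pos [484.7 302.3 126.5] yaw y -2.41 q6 0.47 F [-1.7  0.8  5.9] M [-0.03  0.46  0.11] w 0.246 tilt [0.0012 0.0006]
need [ 1.  -0.8  2.6]
```

Emit:
play_rows --pt "0 0 0 0.05 1" --pt "0 0 0 0.1 1" --pt "0 0 0 0.15 1" --pt "0 0 0 0.2 1" --pt "0 0 0 0.25 1" --pt "0 0 0 0.3 1" --pt "0 0 0 0.35 1" --pt "0 0 0 0.35 1"

```text
time: 18.7
tool_pos: [0.4847, 0.3024, 0.1266]
tool_rot: [0.393, 0.588, 0.393, -0.587]
contact_force: [-0.8, 0.5, 5.9]
gripper_width: 0.25
```

```bash
python3 - <<'E'
from h import *
to(483.7,299.8,125.5)
E
```

```text
t 18.7 pos [484.7 302.4 126.6] yaw y -22.47 q6 0.82 F [-0.8  0.5  5.9] M [0.06 0.41 0.05] w 0.25 tilt [0.0013 0.0008]
need [1.  0.1 2.8]
```

Emit:
play_rows --pt "0 0 0 0.05 1" --pt "0 0 0 0.1 1" --pt "0 0 0 0.15 1" --pt "0 0 0 0.2 1"

```text
time: 19.2
tool_pos: [0.4847, 0.3025, 0.1265]
tool_rot: [0.332, 0.625, 0.332, -0.624]
contact_force: [-1.1, -0.1, 6.6]
gripper_width: 0.248
```

```bash
python3 - <<'E'
from h import *
to(483.7,299.8,125.5)
d=grab('scene','s6');s=load('s5')
x=[cv2.resize(k['img'][170:235,225:325],(400,260),interpolation=2) for k in(s,d)]
y=cv2.resize(d['img'][130:210,215:315],(400,320),interpolation=2)
cv2.imwrite('pics/m6.png',np.vstack([np.hstack(x),np.hstack([y,y*0])])[:,:,::-1])
E
```

```text
t 19.2 pos [484.7 302.5 126.5] yaw y -33.99 q6 1.02 F [-1.1 -0.1  6.6] M [0.19 0.4  0.2 ] w 0.248 tilt [0.0013 0.001 ]
need [1.  0.7 2.8]
```

View pics/m6.png

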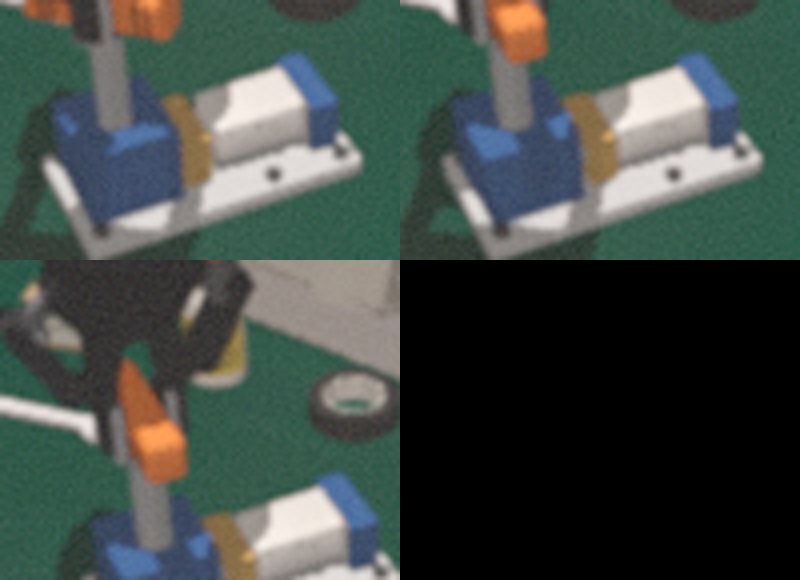

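The jaw now stands within about a millimetre of the workpiece (right crop, x about 618). From here I'll take small steps and check the moment after each.

Emit:
play_rows --pt "0 0 0 0.04 1" --pt "0 0 0 0.08 1" --pt "0 0 0 0.08 1"

```text
time: 19.62
tool_pos: [0.4847, 0.3025, 0.1265]
tool_rot: [0.307, 0.638, 0.307, -0.636]
contact_force: [-1.9, 0.8, 4.9]
gripper_width: 0.247
```

```bash
python3 -c "
from h import *
to(483.7,299.8,125.5)"
```

```text
t 19.62 pos [484.7 302.5 126.5] yaw y -38.5 q6 1.1 F [-1.9  0.8  4.9] M [0.18 0.44 0.08] w 0.247 tilt [0.0014 0.0011]
need [1.  0.9 2.8]
```

Emit:
play_rows --pt "0 0 0 0.03 1" --pt "0 0 0 0.06 1" --pt "0 0 0 0.06 1"

```text
time: 20.0
tool_pos: [0.4847, 0.3025, 0.1265]
tool_rot: [0.288, 0.646, 0.288, -0.645]
contact_force: [-1.1, 0.1, 5.5]
gripper_width: 0.251
```

```bash
python3 -c "
from h import *
to(483.7,299.8,125.5)"
```

```text
t 20.0 pos [484.7 302.5 126.5] yaw y -41.94 q6 1.16 F [-1.1  0.1  5.5] M [0.14 0.37 0.05] w 0.251 tilt [0.0014 0.0012]
need [1.  1.1 2.7]
```

Emit:
play_rows --pt "0 0 0 0.02 1" --pt "0 0 0 0.04 1" --pt "0 0 0 0.06 1"

```text
time: 20.38
tool_pos: [0.4848, 0.3026, 0.1266]
tool_rot: [0.268, 0.655, 0.269, -0.654]
contact_force: [-1.9, 1.5, 5.0]
gripper_width: 0.248
```

```bash
python3 -c "
from h import *
to(483.7,299.8,125.5)"
```

```text
t 20.38 pos [484.8 302.6 126.6] yaw y -45.4 q6 1.22 F [-1.9  1.5  5. ] M [0.18 0.36 0.18] w 0.248 tilt [0.0016 0.0012]
need [1.1 1.2 2.7]
```

Emit:
play_rows --pt "0 0 0 0.02 1" --pt "0 0 0 0.04 1" --pt "0 0 0 0.06 1"

```text
time: 20.75
tool_pos: [0.4847, 0.3026, 0.1265]
tool_rot: [0.248, 0.663, 0.249, -0.661]
contact_force: [-1.8, 1.8, 5.7]
gripper_width: 0.247
```

```bash
python3 -c "
from h import *
to(483.7,299.8,125.5)"
```

```text
t 20.75 pos [484.7 302.6 126.5] yaw y -48.83 q6 1.28 F [-1.8  1.8  5.7] M [0.19 0.35 0.13] w 0.247 tilt [0.0015 0.0013]
need [1.  1.4 2.6]
```

Emit:
play_rows --pt "0 0 0 0.01 1" --pt "0 0 0 0.02 1"

```text
time: 21.0
tool_pos: [0.4848, 0.3026, 0.1265]
tool_rot: [0.242, 0.665, 0.242, -0.664]
contact_force: [-1.3, 0.4, 5.9]
gripper_width: 0.248
```

```bash
python3 -c "
from h import *
to(483.7,299.8,125.5)"
```

```text
t 21.0 pos [484.8 302.6 126.5] yaw y -49.96 q6 1.3 F [-1.3  0.4  5.9] M [0.27 0.35 0.2 ] w 0.248 tilt [0.0016 0.0013]
need [1.  1.4 2.6]
```

Emit:
play_rows --pt "0 0 0 0.01 1" --pt "0 0 0 0.02 1"

```text
time: 21.25
tool_pos: [0.4848, 0.3026, 0.1265]
tool_rot: [0.235, 0.667, 0.236, -0.666]
contact_force: [-1.7, 0.9, 5.5]
gripper_width: 0.252
```

```bash
python3 -c "
from h import *
to(483.7,299.8,125.5)"
```

```text
t 21.25 pos [484.8 302.6 126.5] yaw y -51.11 q6 1.32 F [-1.7  0.9  5.5] M [0.21 0.35 0.19] w 0.252 tilt [0.0016 0.0013]
need [1.  1.5 2.6]
```

Emit:
play_rows --pt "0 0 0 0.01 1" --pt "0 0 0 0.02 1"

```text
time: 21.5
tool_pos: [0.4848, 0.3026, 0.1266]
tool_rot: [0.228, 0.67, 0.229, -0.668]
contact_force: [-0.7, 0.4, 5.2]
gripper_width: 0.248
```

```bash
python3 -c "
from h import *
to(483.7,299.8,125.5)"
```

```text
t 21.5 pos [484.8 302.6 126.6] yaw y -52.26 q6 1.34 F [-0.7  0.4  5.2] M [0.23 0.36 0.16] w 0.248 tilt [0.0017 0.0014]
need [1.1 1.5 2.6]
```

Emit:
play_rows --pt "0 0 0 0.01 1" --pt "0 0 0 0.02 1"

```text
time: 21.75
tool_pos: [0.4848, 0.3026, 0.1265]
tool_rot: [0.222, 0.672, 0.222, -0.671]
contact_force: [-1.4, 0.5, 4.6]
gripper_width: 0.245
```

```bash
python3 - <<'E'
from h import *
to(483.7,299.8,125.5)
d=grab('scene','s7');a=load('scene');s=load('s6')
x=[cv2.resize(k['img'][180:225,255:315],(400,300),interpolation=2) for k in(a,s,d)]
P=[cloud(k) for k in (a,s,d)]
cv2.imwrite('pics/m7.png',np.vstack([np.hstack(x[:2]),np.hstack([x[2],x[2]*0])])[:,:,::-1])
E
```

```text
t 21.75 pos [484.8 302.6 126.5] yaw y -53.4 q6 1.36 F [-1.4  0.5  4.6] M [0.21 0.32 0.16] w 0.245 tilt [0.0016 0.0014]
need [1.  1.6 2.5]
```

View pics/m7.png

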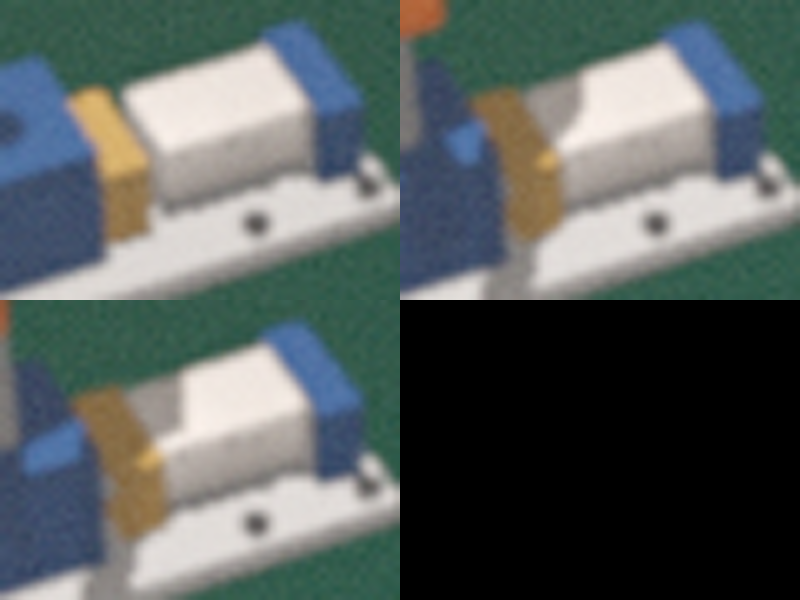

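The jaw (165,470) now visually meets the workpiece, but there is no rise in moment yet. I'll keep feeling for the stop.

Emit:
play_rows --pt "0 0 0 0.01 1" --pt "0 0 0 0.02 1"

```text
time: 22.05
tool_pos: [0.4848, 0.3026, 0.1265]
tool_rot: [0.215, 0.674, 0.216, -0.673]
contact_force: [-1.5, 0.5, 5.2]
gripper_width: 0.249
```

```bash
python3 -c "
from h import *
to(483.7,299.8,125.5)"
```

```text
t 22.05 pos [484.8 302.6 126.5] yaw y -54.55 q6 1.38 F [-1.5  0.5  5.2] M [0.22 0.35 0.11] w 0.249 tilt [0.0016 0.0013]
need [1.  1.6 2.5]
```

Emit:
play_rows --pt "0 0 0 0.01 1" --pt "0 0 0 0.02 1"

```text
time: 22.3
tool_pos: [0.4848, 0.3026, 0.1266]
tool_rot: [0.208, 0.676, 0.209, -0.675]
contact_force: [-2.1, 0.4, 5.6]
gripper_width: 0.253
```

```bash
python3 -c "
from h import *
to(483.7,299.8,125.5)"
```

```text
t 22.3 pos [484.8 302.6 126.6] yaw y -55.69 q6 1.4 F [-2.1  0.4  5.6] M [0.26 0.31 0.12] w 0.253 tilt [0.0017 0.0013]
need [1.  1.7 2.5]
```

Emit:
play_rows --pt "0 0 0 0.01 1" --pt "0 0 0 0.02 1"

```text
time: 22.55
tool_pos: [0.4848, 0.3026, 0.1265]
tool_rot: [0.202, 0.678, 0.202, -0.677]
contact_force: [-2.0, 0.4, 6.2]
gripper_width: 0.248
```

```bash
python3 -c "
from h import *
to(483.7,299.8,125.5)"
```

```text
t 22.55 pos [484.8 302.6 126.5] yaw y -56.83 q6 1.42 F [-2.   0.4  6.2] M [0.25 0.31 0.2 ] w 0.248 tilt [0.0017 0.0014]
need [1.  1.8 2.5]
```

Emit:
play_rows --pt "0 0 0 0.01 1" --pt "0 0 0 0.02 1"

```text
time: 22.8
tool_pos: [0.4848, 0.3027, 0.1265]
tool_rot: [0.195, 0.68, 0.195, -0.679]
contact_force: [-1.3, 1.1, 4.8]
gripper_width: 0.248
```

```bash
python3 -c "
from h import *
to(483.7,299.8,125.5)"
```

```text
t 22.8 pos [484.8 302.7 126.5] yaw y -57.96 q6 1.44 F [-1.3  1.1  4.8] M [0.3  0.29 0.34] w 0.248 tilt [0.0017 0.0014]
need [1.  1.8 2.4]
```

Emit:
play_rows --pt "0 0 0 0.01 1" --pt "0 0 0 0.02 1"

```text
time: 23.05
tool_pos: [0.4848, 0.3027, 0.1265]
tool_rot: [0.188, 0.682, 0.189, -0.681]
contact_force: [-1.1, 0.5, 5.1]
gripper_width: 0.248
```

```bash
python3 -c "
from h import *
to(483.7,299.8,125.5)"
```

```text
t 23.05 pos [484.8 302.7 126.5] yaw y -59.09 q6 1.46 F [-1.1  0.5  5.1] M [0.27 0.31 0.33] w 0.248 tilt [0.0018 0.0014]
need [1.  1.9 2.4]
```

The moment has risen to 0.33 N m, so the stop has been reached or nearly so. One hold, then one more fine step.

Emit:
play_rows --pt "0 0 0 0 1" --pt "0 0 0 0 1"

```text
time: 23.3
tool_pos: [0.4848, 0.3027, 0.1266]
tool_rot: [0.188, 0.682, 0.189, -0.681]
contact_force: [-0.8, 0.7, 5.6]
gripper_width: 0.246
```

```bash
python3 -c "
from h import *
to(483.7,299.8,125.5)"
```

```text
t 23.3 pos [484.8 302.7 126.6] yaw y -59.08 q6 1.46 F [-0.8  0.7  5.6] M [0.28 0.28 0.34] w 0.246 tilt [0.0018 0.0014]
need [1.1 1.9 2.4]
```

Emit:
play_rows --pt "0 0 0 0.01 1" --pt "0 0 0 0.01 1"

```text
time: 23.55
tool_pos: [0.4848, 0.3027, 0.1265]
tool_rot: [0.185, 0.683, 0.185, -0.682]
contact_force: [-1.8, 0.3, 4.9]
gripper_width: 0.249
```

```bash
python3 -c "
from h import *
to(483.7,299.8,125.5)"
```

```text
t 23.55 pos [484.8 302.7 126.5] yaw y -59.64 q6 1.47 F [-1.8  0.3  4.9] M [0.29 0.27 0.34] w 0.249 tilt [0.0018 0.0014]
need [1.  1.9 2.4]
```

```bash
python3 - <<'E'
from h import *
to(483.7,299.8,125.5)
b=grab('wrist','w8');d=grab('scene','s8')
P=cloud(b);H,S,V=cv2.split(cv2.cvtColor(b['img'],cv2.COLOR_RGB2HSV));z=P[...,2]
for n in('w3','w8'):
    k=load(n);H,S,V=cv2.split(cv2.cvtColor(k['img'],cv2.COLOR_RGB2HSV));m=((H<18)&(S>180)).astype(np.uint8)
    m[:270]=0 if False else m[:270]
    c=max(cv2.findContours(m,0,2)[0],key=cv2.contourArea);vx,vy,_,_=cv2.fitLine(c,cv2.DIST_L2,0,.01,.01).ravel()
    print(n,cv2.contourArea(c),np.degrees(np.arctan2(vy,vx)),cv2.minAreaRect(c))
s=load('s7')
x=[cv2.resize(k['img'][180:225,255:315],(400,300),interpolation=2) for k in(s,d)]
y=b['img'][150:400,120:520];y=cv2.resize(y,(400,250))
cv2.imwrite('pics/m8.png',np.vstack([np.hstack(x),np.hstack([y,y*0])])[:,:,::-1])
E
```

```text
t 23.55 pos [484.8 302.7 126.5] yaw y -59.64 q6 1.47 F [-1.8  0.3  4.9] M [0.29 0.27 0.34] w 0.249 tilt [0.0018 0.0014]
need [1.  1.9 2.4]
w3 6802.5 89.805466 ((319.0, 251.5), (149.0, 50.0), 90.0)
w8 6811.0 86.03757 ((318.0, 252.0), (150.0, 50.0), 90.0)
```

View pics/m8.png

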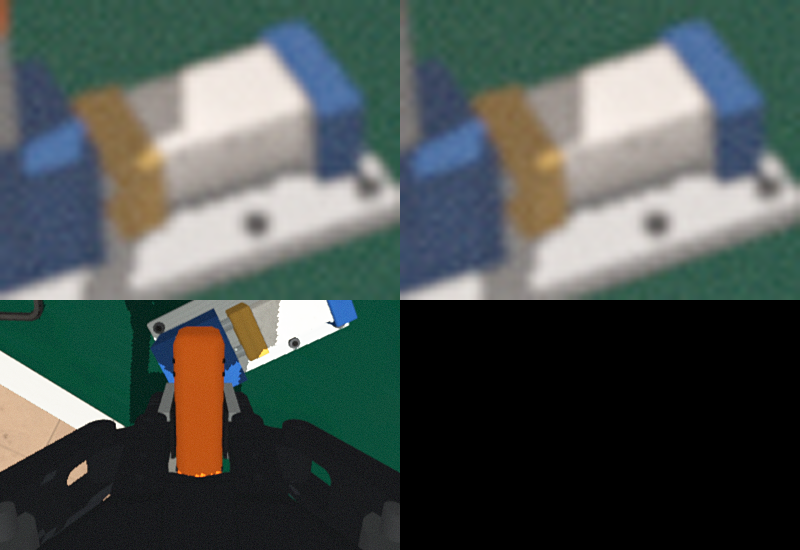

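The bar is still square in the pads (no slip visible) and the jaw is against the workpiece with no gap. Two more fine steps to confirm the hard stop.

Emit:
play_rows --pt "0 0 0 0.012 1" --pt "0 0 0 0.012 1"

```text
time: 23.9
tool_pos: [0.4848, 0.3027, 0.1266]
tool_rot: [0.181, 0.684, 0.181, -0.683]
contact_force: [-0.8, 0.1, 5.6]
gripper_width: 0.248
```

```bash
python3 -c "
from h import *
to(483.7,299.8,125.5)"
```

```text
t 23.9 pos [484.8 302.7 126.6] yaw y -60.32 q6 1.48 F [-0.8  0.1  5.6] M [0.25 0.3  0.4 ] w 0.248 tilt [0.0019 0.0014]
need [1.1 1.9 2.4]
```

Emit:
play_rows --pt "0 0 0 0.012 1" --pt "0 0 0 0.012 1"

```text
time: 24.15
tool_pos: [0.4848, 0.3027, 0.1265]
tool_rot: [0.177, 0.685, 0.177, -0.684]
contact_force: [-0.9, 1.2, 5.2]
gripper_width: 0.249
```

```bash
python3 -c "
from h import *
to(483.7,299.8,125.5)"
```

```text
t 24.15 pos [484.8 302.7 126.5] yaw y -61.0 q6 1.49 F [-0.9  1.2  5.2] M [0.32 0.34 0.45] w 0.249 tilt [0.0019 0.0014]
need [1.  2.  2.4]
```

The moment rises about 4 N m/rad to 0.45, so it is on the hard stop and I'll stop there. Next I'll unload the torque, then press lightly to check that the key is fully home.

Emit:
play_rows --pt "0 0 0 -0.03 1" --pt "0 0 0 -0.07 1" --pt "0 0 0 -0.09 1" --pt "0.5 0 0 -0.09 1" --pt "0.5 0 0 -0.09 1"

```text
time: 24.78
tool_pos: [0.4849, 0.3027, 0.1265]
tool_rot: [0.207, 0.677, 0.207, -0.675]
contact_force: [-2.4, 1.3, 6.6]
gripper_width: 0.249
```

```bash
python3 -c "
from h import *
to(483.7,299.8,125.5)"
```

```text
t 24.77 pos [484.9 302.7 126.5] yaw y -55.93 q6 1.4 F [-2.4  1.3  6.6] M [ 0.14  0.57 -0.01] w 0.249 tilt [0.0017 0.0016]
need [1.  1.7 2.6]
```

The torque is at zero. Releasing.

Emit:
play_rows --pt "-0.5 0 0 0 0.4" --pt "-0.5 0 0 0 0.2" --pt "-0.5 0 0 0 0" --pt "-0.5 0 0 0 -0.3" --pt "-0.5 0 0 0 -0.6" --pt "-0.5 0 0 0 -1" --pt "-0.5 0 0 0 -1" --pt "-0.5 0 0 0 -1"

```text
time: 25.78
tool_pos: [0.4842, 0.302, 0.1252]
tool_rot: [0.207, 0.676, 0.207, -0.676]
contact_force: [0.0, -0.7, -0.4]
gripper_width: 0.999
```

Emit:
play_rows --pt "-20 0 0 0 -1" --pt "-50 0 0 0 -1" --pt "-90 0 0 0 -1" --pt "-90 0 0 0 -1" --pt "-90 0 0 0 -1" --pt "-90 0 0 0 -1"

```text
time: 26.52
tool_pos: [0.4835, 0.3017, 0.214]
tool_rot: [-0.207, -0.675, -0.207, 0.677]
contact_force: [0.7, -1.0, 0.0]
gripper_width: 0.999
```

```bash
python3 - <<'E'
from h import *
to(484,300,125.5)
for n in('wrist','top','scene'):
    d=grab(n,'e_'+n);P=cloud(d);H,S,V=cv2.split(cv2.cvtColor(d['img'],cv2.COLOR_RGB2HSV));z=P[...,2]
    near=(abs(P[...,0]-.4835)<.08)&(abs(P[...,1]-.3)<.08)
    o=near&(H<18)&(S>150)&(z>.1)
    if o.sum()>20: 
        m=np.median(z[o]);t=o&(abs(z-np.percentile(z[o],80))<.004);A=np.c_[P[t][:,:2]-[.484,.3],np.ones(t.sum())];print(n,o.sum(),np.percentile(z[o],[5,50,95]),rect(P[t]),'plane',np.round(np.linalg.lstsq(A,z[t],rcond=None)[0],4))
    h=near&(H>95)&(H<120)&(S>120)&(abs(z-.064)<.008);print(n,'housing top z',h.sum(),np.median(z[h]))
    tb=(H>65)&(H<90)&(S>120)&(abs(z)<.01)&(abs(P[...,0]-.4835)<.15)&(abs(P[...,1]-.3)<.15);print('table',np.median(z[tb]))
a=load('e_scene')['img'];b=load('e_wrist')['img'];c=load('e_top')['img']
cv2.imwrite('pics/m9.png',np.vstack([np.hstack([cv2.resize(a[140:230,225:325],(400,360),interpolation=2),cv2.resize(c[145:235,195:295],(400,360),interpolation=2)]),np.hstack([cv2.resize(b,(384,240)),np.zeros((240,416,3),np.uint8)])])[:,:,::-1])
E
```

```text
t 26.52 pos [483.5 301.7 214. ] yaw y -55.92 q6 1.4 F [ 0.7 -1.   0. ] M [-0.04  0.01 -0.06] w 0.999 tilt [-0.002  -0.0009]
need [88.5  1.7  0.4]
wrist 2423 [0.15536763 0.15883692 0.1602135 ] (array([484.3, 303.2]), array([82.5, 21.2]), 'long axis deg', 34.1) plane [0.0023 0.0048 0.1587]
wrist housing top z 1033 0.06539922415943494
table 0.0013903735145209817
top 633 [0.15725513 0.52687714 0.54416707] (array([464.9, 292.1]), array([ 69.3, 108.8]), 'long axis deg', 117.0) plane [-0.0825 -0.0371  0.537 ]
top housing top z 73 0.065721620990006
table 0.0014480583595477547
scene 305 [0.14082781 0.15638778 0.41714843] (array([484.5, 299.3]), array([81.6, 19.4]), 'long axis deg', 33.7) plane [-0.0035  0.0219  0.1568]
scene housing top z 127 0.06306304155391973
table -0.0007713719703060784
```

View pics/m9.png

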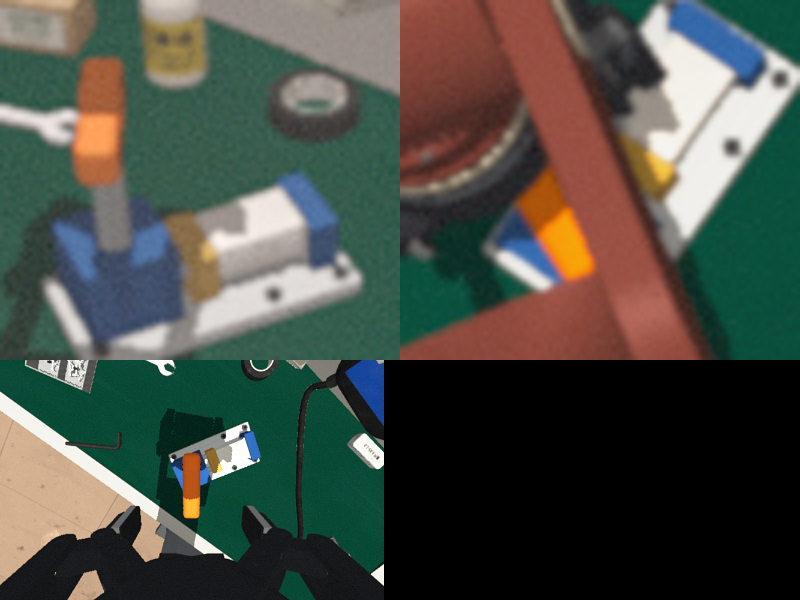

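The key stands upright, its bar top 93.4 mm (wrist) and 93.7 mm (scene) above the housing top, against 93 expected for fully home. One numeric check of the jaw gap remains.

```bash
python3 - <<'E'
from h import *
a=np.radians(-33.5);u=np.array([np.cos(a),np.sin(a)]);w=np.array([-u[1],u[0]])
for n in('scene','top','e_scene','e_wrist','e_top'):
    d=load(n);P=cloud(d);H,S,V=cv2.split(cv2.cvtColor(d['img'],cv2.COLOR_RGB2HSV));z=P[...,2]
    q=P[...,:2]-[.4837,.2998];s=q@u*1000;l=q@w*1000
    k=(abs(l)<22)&(s>25)&(s<115)&(z>.036)&(z<.056)
    br=k&(H>12)&(H<28)&(S>110);wh=k&(S<60);bl=k&(H>95)&(H<120)&(S>110)&(s>60)
    f=lambda m:np.round(np.percentile(s[m],[3,50,97]),1) if m.sum()>5 else None
    print(n,'brass',br.sum(),f(br),'white',wh.sum(),f(wh),'fixed jaw',f(bl))
d=load('e_wrist');c=d['img'][60:120,160:280] if 0 else d['img']
b=cv2.resize(c[90:200,270:450],(720,440),interpolation=2);cv2.imwrite('pics/m10.png',b[:,:,::-1])
E
```

```text
scene brass 66 [35.9 42.1 47.6] white 324 [ 55.7  83.7 111. ] fixed jaw [113.4 114.6 114.9]
top brass 182 [30.4 37.8 45.7] white 531 [ 54.6  81.3 108.8] fixed jaw [111.  112.9 114.8]
e_scene brass 83 [39.1 45.2 51.4] white 322 [ 55.9  83.5 111. ] fixed jaw None
e_wrist brass 564 [35.4 43.7 52.1] white 1886 [ 31.4  79.8 107.9] fixed jaw [109.3 112.  114.8]
e_top brass 92 [36.8 46.1 52.1] white 469 [ 55.8  82.9 109.3] fixed jaw [110.9 113.2 114.8]
```

View pics/m10.png

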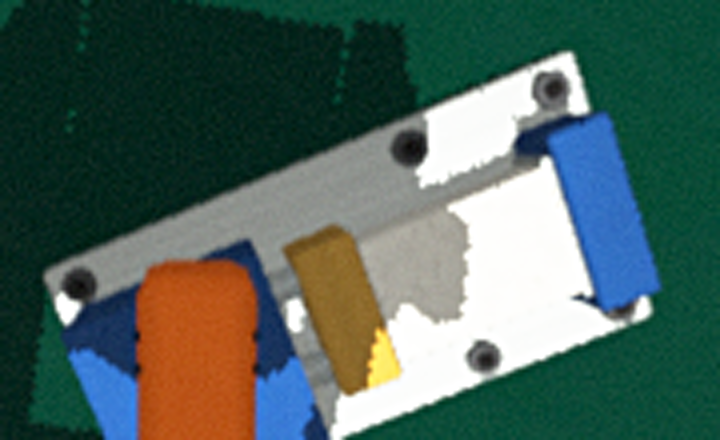

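In the close view the brass jaw (330–395, 225–390) sits flush on the workpiece. The top view puts its edge 6.4 mm further over. The robot is clear of everything, so I'm handing in.

```bash
python3 -c "
from plant import manip
print(manip.job_done())"
```

```text
the job is handed in; nothing more can be done
None
```

The workpiece is clamped. I took the key from its stand, lowered it into the bore and turned it clockwise under about 5–10 N until it dropped into the socket. I then turned the screw clockwise to its stop, took the torque off and let go, and I handed the job in with the arm clear at about 26.5 s.

**Checks that agreed:**
- **Stop:** the turning moment rose from about 0.12–0.2 to 0.45 N m at the stop, under the 0.5 limit.
- **Jaw:** the close view shows it flush on the workpiece, and the top camera shows it moved about 6.4 mm (6 expected).
- **Key:** it stands upright. The bar top is 93.4 mm (wrist camera) and 93.7 mm (scene camera) above the housing top, against 93.0 for fully home.

**Checks that disagreed:**
- **Jaw travel in the scene view:** the scene camera measured only about 3.8 mm, but its pixels there are coarse.
- **Key height from the arm:** while gripped, the measured arm position put the key tip about 1 mm above the socket floor. The cameras after release did not bear this out.
- **Bore contact:** on the way down the key pressed the bore wall sideways with about 5 N, which I eased off.

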